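# Find the balance of a mobile's beam and set it on its stand

### The job

The dark wooden beam of a tabletop mobile is stowed under the low bench shelf and has ballast sealed somewhere inside it. Draw it right out from under the shelf, lay it flat on the bench and let go of it; then take it again, feel where its balance point is, and set it crosswise over the brass ridge of the stand so that it stays there level by itself. Leave the glue bottle, the jar and the mug where they are.

Things in the scene. Friction and masses are not known exactly. Their poses are not given: they have to be found in the camera images.
- beam: loose dark wood bar, 24 (x) x 280 (y) x 30 (z) mm, brass ends, blue bands 85 mm either side of the middle, white line round the middle; both ends look alike. Origin: middle of its underside. About 0.55 kg, mostly ballast fixed inside: its centre of mass lies up to 75 mm from the middle, either way along y. Starts flat on the bench, its -y end about 70 mm out of the shelf's mouth
- shelf: fixed low bench shelf, 100 (x) x 220 (y) x 60 (z) mm: plywood top on blue side walls 8 mm thick, a tunnel 84 mm wide and 48 mm high along its y, open at the -y end (mouth) and closed at the +y end; a pencil tray on the +y half of the top reaches 72 mm. Origin: centre of its footprint, on the bench
- shelf_mouth (a point): middle of the tunnel's open end, at bench height, axes as the shelf; the beam is drawn out along -y
- stand: fixed pivot stand: dark round foot 90 mm across and 18 mm high, steel stem 18 mm thick, and on top a brass ridge block 34 (x) x 16 (y) x 20 (z) mm whose flat top is 100 mm above the bench. Origin: centre of the foot's underside. The beam is to lie along the stand's y, across the ridge
- ridge (a point): centre of the ridge's flat top, axes as the stand (34 mm along x, 16 mm along y)
- glue: bystander: white glue bottle with yellow cap, 54 mm across, 150 mm tall, origin under its base
- jar: bystander: grey jar with white lid, 72 mm across, 75 mm tall, origin under its base
- mug: bystander: white mug, 80 mm across, 90 mm tall, handle at its +y, origin under its base
Things that resemble listed ones, but are neither listed nor needed, are in the scene too. Several things have the shape of the shelf; the one meant has the colours described above. Leave any purple look-alike of the stand alone.

How it is judged:
By the outcome, as a careful person would: the job done as asked, in the order asked, and still so for the second after the job is handed in, with the robot touching nothing.
It also fails if it takes over 66 s, if anything falls off the work surface, if the arm or the gripper's body presses on something with over 40 N, if the wrist force passes 120 N, or if a joint passes its speed limit or range.

### The arm

A 7-joint arm with a two-finger parallel gripper is mounted at the origin on the work surface. World frame = base frame: x ahead of the robot, y to its left, z up, the work surface at z = 0. Lengths are in m, angles in rad, forces in N, time in s.
With the tool pointing down it reaches from about 0.35 to 0.9 m from the base axis. Payload 7.2 kg.
Tool frame: the origin (TCP) lies on the mounting face of the last link; the fingertips stand 182 mm ahead of it and the grasp point (between the pads) lies robot.grip_depth ahead of it (robot.grip_depth is the distance from the TCP to the grasp point, in m); z points along the fingers, y is the line along which they close (so a half turn about z gives the same grasp; the last joint's range is limited). The gripper opens to 88 mm and grips with 3 to 60 N. Pads are 20 mm wide; open, the fingers measure 115 mm over their backs; the gripper's body (75 mm by 178 mm) begins 61 mm behind the grasp point.
Start: joints at [1.189, 0.411, -0.013, 1.596, 0.006, 1.134, -0.082], TCP at [0.193, -0.594, 0.405] pointing down, gripper open.
Joint ranges: [-2.95, 2.95], [-0.29, 1.99], [-1.47, 1.44], [0.14, 2.54], [-1.03, 4.17], [0.13, 1.85], [-2.86, 2.86]. Speed limits (rad/s): [2.39, 2.39, 3.01, 3.01, 3.14, 3.14, 3.14].

### API

Orientations are given as a unit quaternion [w, x, y, z].
In Python, from workcell import robot gives the robot as it stands. Calls block until the motion is done:
- robot.move_pose(position, orientation): joint-space move of the TCP to a pose.
- robot.move_l(position, orientation=None, feed=0.15, max_force=None): straight line of the TCP; orientation=None keeps the orientation; feed is the mean speed in m/s. With max_force (N) it stops when the force on the tool has changed by that much, and returns True; else False.
- robot.move_j(angles): joint-space move.
- robot.command_gripper(opening, grip_force=None): finger opening in m; grip_force is the grip in N (None keeps the last); returns when the fingers have stopped.
- robot.dwell(seconds).
- robot.solve_ik(position, orientation): joint angles nearest the present ones, or None.
- robot.state(): the state.
- robot.snapshot(name): name is "side" or "top" or "wrist"; returns a dict with "img" (384x512x3 uint8, red, green, blue), "range_z" (384x512 float32, m along the optical axis (not along the pixel's ray), 0 where there is no reading), "intrinsics" (3x3 intrinsics, pixels), "pose" (4x4, takes a point from camera to world coordinates); the wrist camera has in their place "tool_from_camera" (4x4, takes a point from camera to tool coordinates, whose origin is the TCP and whose axes are the flange's). Camera axes: x right, y up, looking along -z (the intrinsics and any distortion apply to the point x, -y, -z); pixel columns grow to the right and rows downward; lengths in m; the calibration is good to about 2 mm. A picture is of the moment at which its call begins: read the wrist's pose just before it.
A pose or a line that the arm cannot do raises robot.IKError and nothing moves.
- robot.sign_off(): hands the job in; it is judged then, once.
The state is a dict: "t": time; "qpos": joint angles; "dq": joint speeds; "effort": joint torques, N m; "ee_pos": TCP position; "tool_rot": TCP orientation; "wrist_force": force on the tool from outside, world axes, zero at the start; "torque": the same for the moment, N m; "opening": finger opening in m; "gripper_force": force on a finger pad.
Only numpy, scipy, OpenCV 4.12 (cv2) and the standard library are available. Lean on these libraries where they do the work, as an engineer would, in place of code of your own. Each camera call takes 0.05 s, during which the arm holds its last target. There are 200 camera calls.

## Working session

There is one attempt and no reset: what is moved stays moved. The work goes in short steps, each a Python script; the robot and the scene stay as the last script left them, time stands still between calls to the robot, and variables do not carry over. Pictures are saved under pics/ and viewed, at most 10 in all, crops included, and the job is handed in when it is done.

```bash
ls; mkdir -p pics
python3 - <<'E'
from workcell import robot
import cv2,numpy as np
s=robot.state();print({k:np.round(v,3) for k,v in s.items()},robot.grip_depth)
for n in("top","side"):
    d=robot.snapshot(n);cv2.imwrite(f"pics/{n}0.png",cv2.resize(d["img"][:,:,::-1],(800,600),interpolation=cv2.INTER_CUBIC));np.savez(f"{n}0.npz",**{k:v for k,v in d.items()})
    print(n,list(d.keys()),d["intrinsics"],d["pose"])
E
```

```text
pics
{'t': np.float64(0.0), 'qpos': array([ 1.189,  0.412, -0.013,  1.597,  0.006,  1.134, -0.082]), 'dq': array([-0.   , -0.001, -0.   ,  0.   , -0.   , -0.001, -0.001]), 'effort': array([-1.0000e-03, -5.8795e+01,  6.4100e-01, -2.9108e+01, -5.4000e-02,
        1.8000e-02,  0.0000e+00]), 'ee_pos': array([ 0.193, -0.594,  0.404]), 'tool_rot': array([-0.001,  0.988,  0.156, -0.   ]), 'wrist_force': array([ 0.556,  0.094, -0.043]), 'torque': array([ 0.024, -0.003, -0.005]), 'gripper_force': np.float64(0.0), 'opening': np.float64(0.088)} 0.1633
top ['img', 'range_z', 'intrinsics', 'pose'] [[451.82438346   0.         253.22971995]
 [  0.         451.82438346 192.79917864]
 [  0.           0.           1.        ]] [[ 0.01348119  0.98465454 -0.17399336  0.23594933]
 [-0.99989203  0.01225774 -0.00810429  0.01061744]
 [-0.00584716  0.17408383  0.98471348  1.42640141]
 [ 0.          0.          0.          1.        ]]
side ['img', 'range_z', 'intrinsics', 'pose'] [[497.27668724   0.         264.86077146]
 [  0.         497.27668724 191.96018307]
 [  0.           0.           1.        ]] [[-0.77942605  0.33242884 -0.53102364 -0.30514249]
 [-0.62632847 -0.43296545  0.64826967  0.96263782]
 [-0.01441135  0.83787349  0.5456742   0.87116619]
 [ 0.          0.          0.          1.        ]]
```

View pics/top0.png

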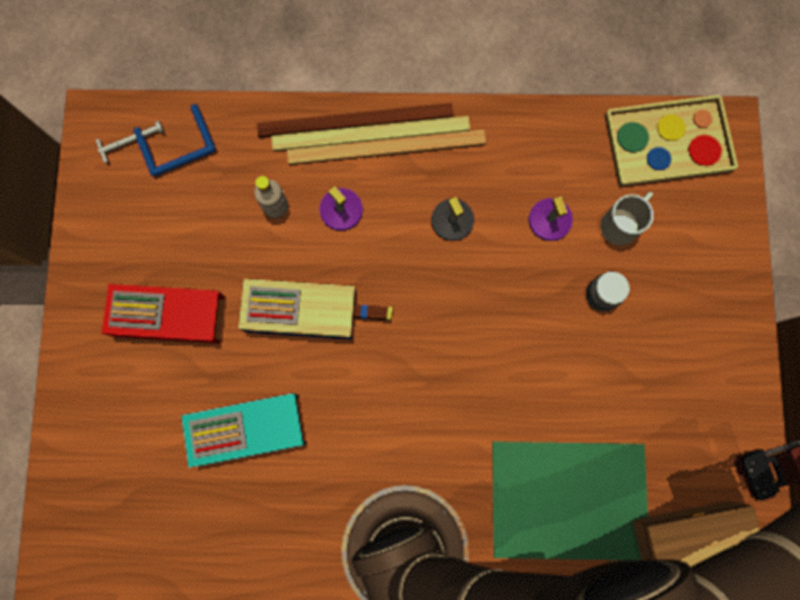

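View pics/side0.png

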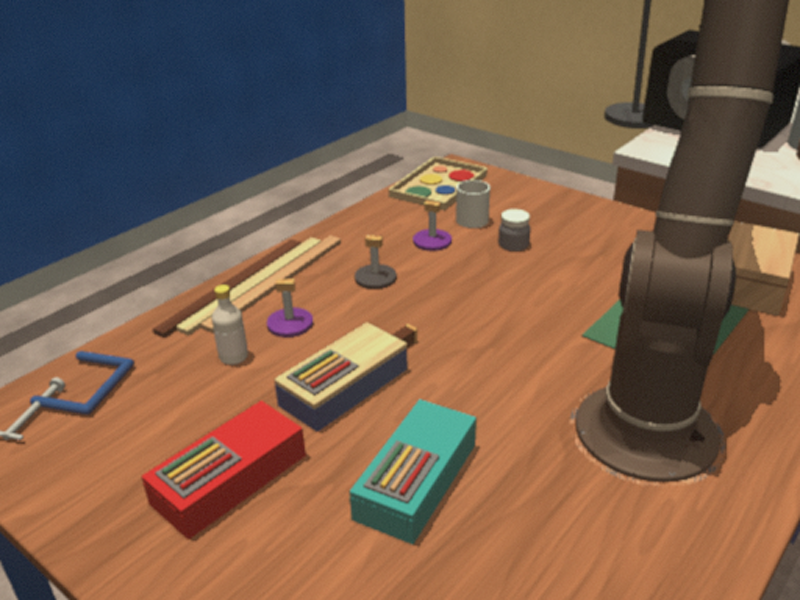

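Top view: the plywood shelf with blue walls is at (297,308), with the beam's brass tip at (391,313). The red (163,313) and teal (243,430) shelves are look-alikes. The dark-footed stand is at (453,218), between purple ones at (341,208) and (551,218). In the side view they are at (343,373), beam tip (410,334), and dark stand (375,262). I'll get rough positions and confirm them in an enlarged crop.

```bash
cat > h.py <<'E'
import numpy as np,cv2
from scipy.spatial.transform import Rotation as R
def ray(K,T,u,v):
    d=np.array([(u-K[0,2])/K[0,0],-(v-K[1,2])/K[1,1],-1.]);return T[:3,3],T[:3,:3]@d
def deproj(K,T,u,v,z): o,d=ray(K,T,u,v);return o+d*z
def onplane(K,T,u,v,h): o,d=ray(K,T,u,v);return o+d*(h-o[2])/d[2]
def tri(a,b):
    (o1,d1),(o2,d2)=a,b;d1=d1/np.linalg.norm(d1);d2=d2/np.linalg.norm(d2)
    s=np.linalg.lstsq(np.c_[d1,-d2],o2-o1,rcond=None)[0];p,q=o1+d1*s[0],o2+d2*s[1];return (p+q)/2,np.linalg.norm(p-q)
def tool_T(s):
    q=s["tool_rot"];T=np.eye(4);T[:3,:3]=R.from_quat([q[1],q[2],q[3],q[0]]).as_matrix();T[:3,3]=s["ee_pos"];return T
def down(yaw): # tool y axis (closing) direction at angle yaw in world, z down
    y=np.array([np.cos(yaw),np.sin(yaw),0]);z=np.array([0,0,-1.]);M=np.c_[np.cross(y,z),y,z]
    q=R.from_matrix(M).as_quat();return np.array([q[3],q[0],q[1],q[2]])
E
python3 - <<'E'
from h import *
f=lambda n:np.load(n+"0.npz")
t,s=f("top"),f("side")
for n,a,b in [("beamtip",(391,313),(412,330)),("ridge",(456,207),(374,240)),("foot",(453,219),None),("shelfc",(327,305),None),("glue",(264,183),(223,291)),("jar",(612,286),(515,216)),("mug",(633,214),None),("mouthA",(355,286),(366,326)),("mouthB",(352,338),(408,355)),("backA",(244,280),None),("backB",(239,331),None)]:
    u,v=np.array(a)/1.5625
    z=t["range_z"][int(v),int(u)];o=deproj(t["intrinsics"],t["pose"],u,v,z).round(3)
    r=tri(ray(t["intrinsics"],t["pose"],u,v),ray(s["intrinsics"],s["pose"],*(np.array(b)/1.5625))) if b else ""
    print(n,o,r)
ti=t["img"][100:225,140:325,::-1];si=s["img"][130:290,130:290,::-1]
a=cv2.resize(ti,None,fx=2.5,fy=2.5,interpolation=cv2.INTER_CUBIC);b=cv2.resize(si,None,fx=2,fy=2,interpolation=cv2.INTER_CUBIC)
c=np.zeros((320,800,3),np.uint8);c[:a.shape[0],:a.shape[1]]=a;c[:b.shape[0],470:470+b.shape[1]]=b;cv2.imwrite("pics/crop0.png",c)
d=f("top")
from workcell import robot
w=robot.snapshot("wrist");print(w["tool_from_camera"],w["intrinsics"],[k for k in w])
E
```

```text
beamtip [0.458 0.031 0.037] (array([0.46158886, 0.0319476 , 0.0176641 ]), np.float64(0.002251596019929113))
ridge [ 0.659 -0.094  0.101] (array([ 0.66306927, -0.09365756,  0.09043827]), np.float64(0.003086705564569604))
foot [ 0.656 -0.093  0.026] 
shelfc [0.467 0.156 0.07 ] 
glue [0.684 0.273 0.154] (array([0.69044766, 0.27657698, 0.14003803]), np.float64(0.0026943228517886456))
jar [ 0.511 -0.4    0.072] (array([ 0.51171215, -0.40090687,  0.06878897]), np.float64(0.0007199858833670907))
mug [ 0.675 -0.467  0.014] 
mouthA [0.518 0.106 0.003] (array([0.51123044, 0.10452748, 0.04581232]), np.float64(0.003517611898562626))
mouthB [0.409 0.109 0.016] (array([0.40845077, 0.10881169, 0.02888111]), np.float64(0.0024133029778782736))
backA [0.517 0.323 0.058] 
backB [ 0.423  0.342 -0.002] 
[[-9.14535628e-04  9.65537115e-01  2.60263796e-01  7.10889209e-02]
 [ 9.99999233e-01  6.65667769e-04  1.04435574e-03 -7.22717734e-04]
 [ 8.35115005e-04  2.60264552e-01 -9.65536983e-01  1.98847593e-02]
 [ 0.00000000e+00  0.00000000e+00  0.00000000e+00  1.00000000e+00]] [[326.34000663   0.         255.49591332]
 [  0.         326.34000663 189.53362258]
 [  0.           0.           1.        ]] ['img', 'range_z', 'intrinsics', 'tool_from_camera']
```

View pics/crop0.png

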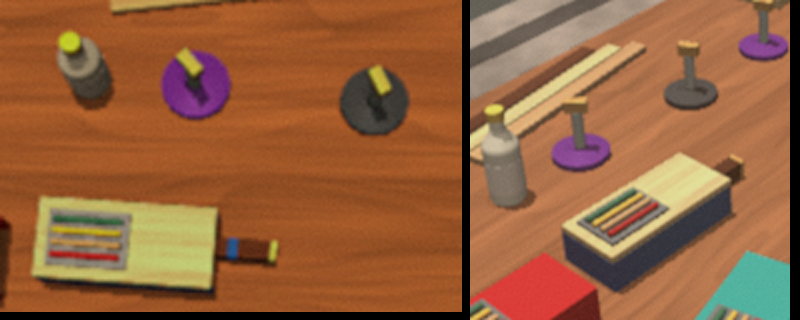

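The enlarged crop confirms the plywood shelf with blue walls, beam tip at crop (273,250), and the dark-footed stand at crop (375,100). Next I'll take two wrist views.

Run:
```python
from workcell import robot
from h import *
for yaw in(0,np.pi):
    q=robot.solve_ik([.47,.06,.3],down(yaw));print(yaw,None if q is None else np.round(q,2))
```

```text
0 [ 0.46  0.41 -0.85  2.03  0.4   0.88 -0.61]
3.141592653589793 [ 0.7   0.6  -1.23  2.01  0.68  1.02  2.28]
```

Run:
```python
from workcell import robot
from h import *
ims=[]
for i,p in enumerate([(.56,.0,.46),(.56,-.10,.42)]):
    robot.move_pose(p,down(0)); s=robot.state(); w=robot.snapshot("wrist")
    np.savez(f"w{i}.npz",T=tool_T(s)@w["tool_from_camera"],img=w["img"],z=w["range_z"],K=w["intrinsics"])
    ims.append(w["img"][:,:,::-1])
print(robot.state()["t"],s["qpos"].round(2))
for i in(0,1): cv2.imwrite(f"pics/w{i}.png",cv2.resize(ims[i],(800,600),interpolation=cv2.INTER_CUBIC))
```

```text
3.2417 [ 0.62  0.39 -0.69  1.68  0.26  1.17 -0.14]
```

View pics/w0.png

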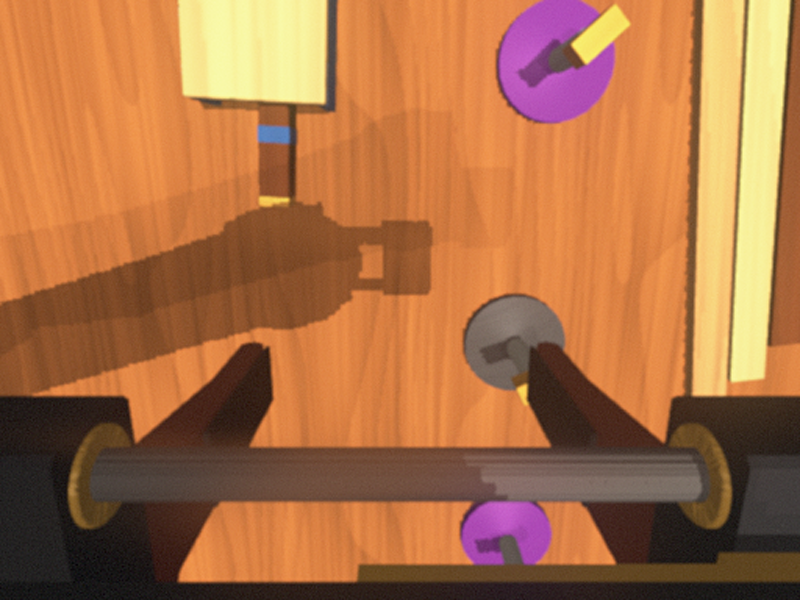

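View pics/w1.png

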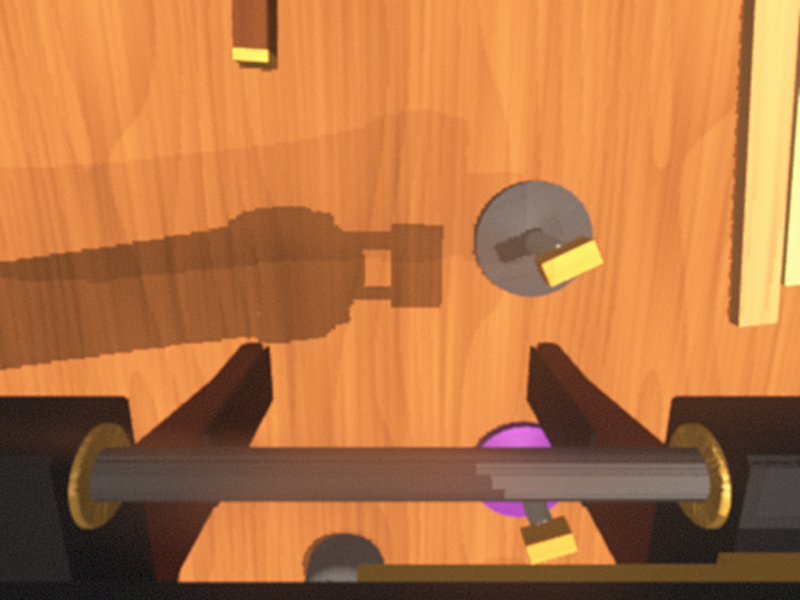

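w0: beam tip at (259–290, 207), blue band at row 134, mouth edge near row 103. Purple stands at (555,60) and (505,535), dark stand at (515,342). w1: the dark stand's ridge top has corners (540,265), (594,241), (602,262), (550,287); its foot centre is (533,239). The beam tip is at (232–268, 62).

Run:
```python
from h import *
W=[np.load(f"w{i}.npz") for i in(0,1)]; t=np.load("top0.npz")
f=1.5625
def P(i,u,v,h): w=W[i];return onplane(w["K"],w["T"],u/f,v/f,h).round(4)
def Rr(i,u,v): w=W[i];return ray(w["K"],w["T"],u/f,v/f)
def D(i,u,v): w=W[i];return deproj(w["K"],w["T"],u/f,v/f,w["z"][int(v/f),int(u/f)]).round(4)
print("tip tri L",tri(Rr(0,259,207),Rr(1,232,62)),"R",tri(Rr(0,290,207),Rr(1,268,62)))
print("beam depth",D(0,275,165),D(1,252,30))
for h in(.03,):
  print("tip",P(0,259,207,h),P(0,290,207,h),P(1,232,62,h),P(1,268,62,h)," near mouth",P(0,259,115,h),P(0,290,115,h),"band",P(0,274,126,h),P(0,274,143,h))
  print("w1 top row",P(1,233,5,h),P(1,266,5,h))
print("mouth top",P(0,183,97,.06),P(0,328,103,.06))
c=[(540,265),(594,241),(602,262),(550,287)]
C=np.array([P(1,*p,.1) for p in c]);print("ridge",C,C.mean(0),D(1,570,263))
e=(C[1]-C[0])+(C[2]-C[3]);print("yaw",np.degrees(np.arctan2(e[1],e[0])))
print("foot",P(1,533,239,.018))
o,d=ray(t["intrinsics"],t["pose"],456/f,207/f);print("ridge tri top/w1",tri((o,d),Rr(1,571,264)))
print("purple",P(0,605,30,.1),D(0,605,30),P(0,556,60,.018),"p2",P(1,550,545,.1),D(1,550,545))
```

```text
tip tri L (array([0.44768355, 0.03378749, 0.02905373]), np.float64(0.00036406554968857857)) R (array([0.47213656, 0.03369193, 0.02914113]), np.float64(0.0009271493327676236))
beam depth [0.4629 0.0662 0.0295] [0.4629 0.0528 0.0308]
tip [0.4481 0.0339 0.03  ] [0.4728 0.0338 0.03  ] [0.4478 0.0336 0.03  ] [0.4719 0.0335 0.03  ]  near mouth [0.4533 0.103  0.03  ] [0.4769 0.103  0.03  ] band [0.4642 0.0951 0.03  ] [0.4633 0.0826 0.03  ]
w1 top row [0.4515 0.0678 0.03  ] [0.473  0.0677 0.03  ]
mouth top [0.4089 0.1127 0.06  ] [0.5101 0.1084 0.06  ]
ridge [[ 0.6435 -0.091   0.1   ]
 [ 0.6744 -0.0767  0.1   ]
 [ 0.6804 -0.0893  0.1   ]
 [ 0.6505 -0.1046  0.1   ]] [ 0.6622 -0.0904  0.1   ] [ 0.6615 -0.09    0.0995]
yaw 25.9587692615606
foot [ 0.6597 -0.0878  0.018 ]
ridge tri top/w1 (array([ 0.66788455, -0.09531837,  0.07706981]), np.float64(0.0036282341976639288))
purple [0.6846 0.1453 0.1   ] [0.6852 0.1457 0.0982] [0.6794 0.1428 0.018 ] p2 [ 0.664  -0.2905  0.1   ] [ 0.664  -0.2904  0.1   ]
```

Run:
```python
from workcell import robot
from h import *
q=down(-.05);g=robot.grip_depth
p=np.array([.4625,.070,.024+g])
robot.move_pose(p+[0,0,.12],q)
robot.move_l(p,q,feed=.12,max_force=15)
print(robot.state()["ee_pos"]-[0,0,g])
robot.command_gripper(0.0,40);s=robot.state();print(s["opening"],s["gripper_force"],s["wrist_force"])
d=np.array([-.047,-1,0])*.26
print(robot.move_l(p+d,q,feed=.13,max_force=30))
s=robot.state();print(s["opening"],s["ee_pos"],s["wrist_force"],s["t"])
robot.command_gripper(.088)
robot.move_l(robot.state()["ee_pos"]+[0,0,.08],feed=.2)
robot.move_pose([.455,-.12,.46],q); s=robot.state();w=robot.snapshot("wrist")
np.savez("w2.npz",T=tool_T(s)@w["tool_from_camera"],img=w["img"],z=w["range_z"],K=w["intrinsics"])
cv2.imwrite("pics/w2.png",cv2.resize(w["img"][:,:,::-1],(800,600),interpolation=cv2.INTER_CUBIC));print(robot.state()["t"])
```

```text
[0.46281971 0.07011428 0.02454931]
0.0236234009747291 39.94957745075226 [ 0.62777005 -0.19556334 -1.16312476]
False
0.024002855725830528 [ 0.45018588 -0.18991034  0.1872743 ] [-0.11230897  0.00242573 -0.51871086] 8.4417
10.9583
```

View pics/w2.png

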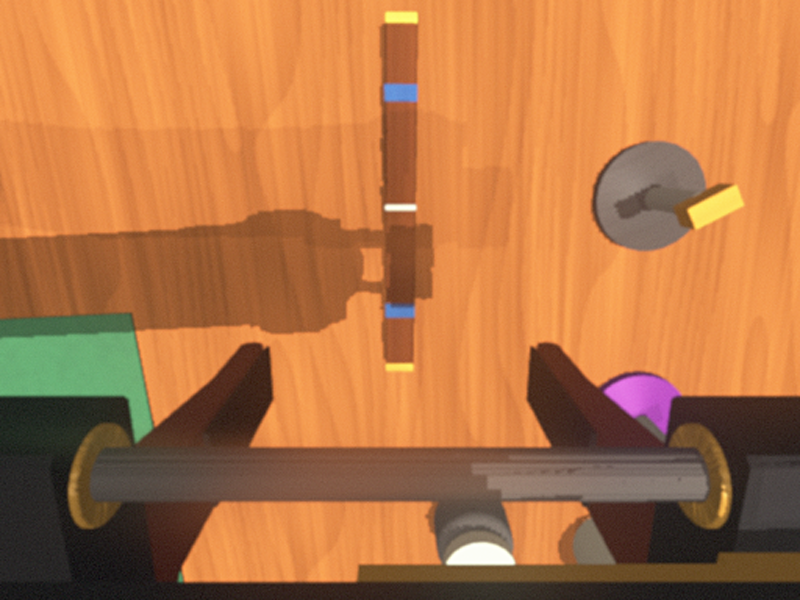

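w2: beam fully out and flat, ends at (401,18) and (399,367), white line at (401,207). The ridge corners (676,207), (733,185), (744,205), (687,229) give another fix on the stand.

Run:
```python
from workcell import robot
from h import *
w=np.load("w2.npz");f=1.5625
P=lambda u,v,h:onplane(w["K"],w["T"],u/f,v/f,h)
a,b,m=P(401,12.5,.03),P(399.5,371,.03),P(400.5,207.5,.03)
u=(a-b)/np.linalg.norm(a-b);print("ends",a,b,"len",np.linalg.norm(a-b),"mid",(a+b)/2,"line",m)
C=np.array([P(*p,.1) for p in[(676,207),(733,185),(744,205),(687,229)]]);e=C[1]-C[0]+C[2]-C[3]
print("ridge",C.mean(0),np.degrees(np.arctan2(e[1],e[0])),"foot",P(650,195,.018))
g=robot.grip_depth;yaw=np.arctan2(-u[0],u[1]);q=down(yaw);print("yaw",np.degrees(yaw))
mid=(a+b)/2;mid=(mid+m)/2;mid[2]=0
def F(n=6):
    v=[]
    for _ in range(n): robot.dwell(.05);s=robot.state();v.append(np.r_[s["wrist_force"],s["torque"]])
    return np.mean(v,0)
off=0.
for k in range(2):
    p=mid+u*off+[0,0,.024+g]
    if k==0: robot.move_pose(p+[0,0,.07],q)
    else: robot.move_l(p+[0,0,.03],q,feed=.2)
    f0=F(); robot.move_l(p,q,feed=.12,max_force=15)
    robot.command_gripper(0.0,60)
    robot.move_l(p+[0,0,.02],q,feed=.06);robot.dwell(.2)
    d=F()-f0;print(k,"off",off,"d",d.round(4),"open",robot.state()["opening"])
    W=5.4 if -d[2]<5 else -d[2]
    r=np.array([d[4]/W,-d[3]/W,0]);print("r along",r@u,"Fz",d[2])
    if k==0:
        off=off+float(r@u)
        robot.move_l(p,q,feed=.06);robot.command_gripper(.088);robot.move_l(p+[0,0,.03],q,feed=.2)
print(mid,u,robot.state()["t"])
```

```text
ends [0.46344546 0.05278579 0.03      ] [ 0.44789243 -0.22550498  0.03      ] len 0.27872504980570056 mid [ 0.45566894 -0.08635959  0.03      ] line [ 0.45592957 -0.0861803   0.03      ]
ridge [ 0.65859127 -0.08982298  0.1       ] 20.148987860660807 foot [ 0.65791415 -0.08770875  0.018     ]
yaw -3.1988024107345296
0 off 0.0 d [-0.237  -0.3263 -5.3969  0.1095 -0.0247  0.0196] open 0.023376014283120524
r along -0.02052006453607332 Fz -5.396925915165303
1 off -0.02052006453607332 d [ 2.1580e-01 -3.7280e-01 -6.0023e+00  1.3200e-02  5.0000e-04  2.1000e-03] open 0.023734647251705147
r along -0.002189540485341182 Fz -6.00233135829282
[ 0.45579926 -0.08626995  0.        ] [0.05580064 0.99844193 0.        ] 19.6083
```

```bash
cat >> h.py <<'E'
mid=np.array([0.45579926,-0.08626995,0.]);u=np.array([0.05580064,0.99844193,0.]);q0=down(np.radians(-3.199))
def F(robot,n=15):
    v=[]
    for _ in range(n): robot.dwell(.04);s=robot.state();v.append(np.r_[s["wrist_force"],s["torque"]])
    return np.mean(v,0),np.std(v,0)
E
python3 - <<'E'
from workcell import robot
from h import *
g=robot.grip_depth
off=-.0205;p=mid+u*off+[0,0,.024+g]
robot.move_l(p+[0,0,.05],q0,feed=.1);robot.dwell(.2);a,sd=F(robot)
w=robot.snapshot("wrist");z=w["range_z"];K=w["intrinsics"];T=tool_T(robot.state())@w["tool_from_camera"]
# tilt: heights of beam-top points in the depth image along the beam
pts=[deproj(K,T,i,j,z[j,i]) for j in range(0,384,6) for i in range(200,310,4) if z[j,i]>0]
pts=np.array([x for x in pts if .05<x[2]<.11 and abs((x-mid)@[u[1],-u[0],0])<.008]);s_=(pts-mid)@u
print("tilt fit z=a*s+b",np.polyfit(s_,pts[:,2],1),s_.min(),s_.max(),len(s_))
robot.move_l(p,q0,feed=.1);robot.command_gripper(.088);robot.move_l(p+[0,0,.05],q0,feed=.2);robot.dwell(.2)
b,_=F(robot);d=a-b;print("d",d.round(4),"sd",sd.round(3),"r",np.dot([d[4],-d[3],0],u)/-d[2],robot.state()["t"])
E
```

```text
tilt fit z=a*s+b [1.32331449e-05 8.00490267e-02] -0.07555505746410678 0.08827427962635105 516
d [-3.1710e-01  8.0000e-03 -5.4459e+00 -1.8900e-02  5.0000e-04 -1.7000e-02] sd [0.542 0.561 0.481 0.014 0.041 0.028] r 0.00346534249434957 23.8917
```

Run:
```python
from workcell import robot
from h import *
g=robot.grip_depth
off=-.0195;p=mid+u*off+[0,0,.024+g]
robot.move_l(p+[0,0,.05],q0,feed=.2);robot.dwell(.2);b,_=F(robot,50)
robot.move_l(p,q0,feed=.12);robot.command_gripper(0,60);robot.move_l(p+[0,0,.05],q0,feed=.1);robot.dwell(.2);a,sd=F(robot,50)
d=a-b;print("d",d.round(4),"sd",sd.round(3),"r",np.dot([d[4],-d[3],0],u)/-d[2],robot.state()["t"])
for yaw in(20,23,26):print(robot.solve_ik([.66,-.09,.124+g],down(np.radians(yaw))))
```

```text
d [-3.5000e-03  1.0180e-01 -5.4636e+00 -1.3700e-02 -1.0400e-02  2.7000e-03] sd [0.485 0.418 0.46  0.031 0.03  0.025] r 0.0023933855256379733 30.925
[ 0.5755093   0.73246762 -0.80488066  1.56344015  0.57304862  1.0949809
 -0.020928  ]
[ 0.58257466  0.73734437 -0.81794503  1.56293247  0.58307662  1.09971763
  0.02447928]
[ 0.58954726  0.74230097 -0.83096036  1.56243319  0.59309622  1.104537
  0.06991993]
```

Run:
```python
from h import *
for i in(1,2):
    w=np.load(f"w{i}.npz");K,T,z=w["K"],w["T"],w["z"]
    X=np.array([deproj(K,T,c,r,z[r,c]) for r in range(80,230) for c in range(320,500) if z[r,c]>0])
    X=X[(abs(X[:,2]-.1)<.006)&(np.hypot(X[:,0]-.66,X[:,1]+.09)<.03)]
    print(i,len(X),X.mean(0),cv2.minAreaRect((X[:,:2]*1000).astype(np.float32)))
```

```text
1 671 [ 0.66175034 -0.08927405  0.0995163 ] ((662.408935546875, -89.80879211425781), (34.372276306152344, 16.355762481689453), 25.820144653320312)
2 609 [ 0.6609538  -0.08970524  0.09932936] ((661.8240356445312, -90.17435455322266), (34.97998809814453, 16.78081512451172), 25.442401885986328)
```

Run:
```python
from workcell import robot
from h import *
g=robot.grip_depth;yaw=np.radians(25.6);v=np.array([-np.sin(yaw),np.cos(yaw),0]);q=down(yaw)
p=np.array([.6620,-.0898,.124+g])-.0017*v
robot.move_l(robot.state()["ee_pos"]+[0,0,.08],feed=.15)
robot.move_pose(p+[0,0,.04],q);robot.move_l(p+[0,0,.004],q,feed=.06);robot.dwell(.2)
print("contact",robot.move_l(p+[0,0,-.003],q,feed=.015,max_force=4.5),robot.state()["ee_pos"]-p)
robot.command_gripper(.030);robot.dwell(.4)
s=robot.state();w=robot.snapshot("wrist");z=w["range_z"];K=w["intrinsics"];T=tool_T(s)@w["tool_from_camera"]
X=np.array([deproj(K,T,i,j,z[j,i]) for j in range(0,384,4) for i in range(200,310,3) if z[j,i]>0])
r=X-p;X=X[(X[:,2]>.09)&(X[:,2]<.16)&(abs(r@[v[1],-v[0],0])<.008)]
print("fit",np.polyfit((X-p)@v,X[:,2],1),len(X),s["opening"],s["t"],s["wrist_force"])
cv2.imwrite("pics/w3.png",w["img"][:,:,::-1])
```

```text
contact True [ 9.22849455e-05 -7.88323705e-06  5.60239072e-05]
fit [0.00132664 0.12997667] 1033 0.030155671989754648 34.5167 [ 0.45096806  0.07968359 -0.87030656]
```

The beam sits level at z = 0.130 with the fingers loosened. I'll open fully, retreat straight up and check.

Run:
```python
from workcell import robot
from h import *
robot.command_gripper(.075)
robot.move_l(robot.state()["ee_pos"]+[0,0,.12],feed=.12);robot.dwell(.3)
robot.move_l(robot.state()["ee_pos"]+[-.08,-.02,.08],feed=.2);robot.dwell(.5)
s=robot.state();w=robot.snapshot("side");z=w["range_z"];K=w["intrinsics"];T=w["pose"]
yaw=np.radians(25.6);v=np.array([-np.sin(yaw),np.cos(yaw),0]);p=np.array([.662,-.09,0])
X=np.array([deproj(K,T,i,j,z[j,i]) for j in range(60,300) for i in range(60,400) if z[j,i]>0]);r=X-p
X=X[(X[:,2]>.122)&(X[:,2]<.16)&(abs(r@[v[1],-v[0],0])<.012)&(abs(r@v)<.18)];t=(X-p)@v
print("fit",np.polyfit(t,X[:,2],1) if len(X)>5 else 0,len(X),t.min(),t.max(),s["t"])
a=cv2.resize(w["img"][100:292,100:356,::-1],(800,600),interpolation=cv2.INTER_CUBIC);cv2.imwrite("pics/side1.png",a)
```

```text
fit [-0.0039106   0.13005878] 344 -0.12403180216753013 0.16211635097333751 38.0833
```

View pics/side1.png

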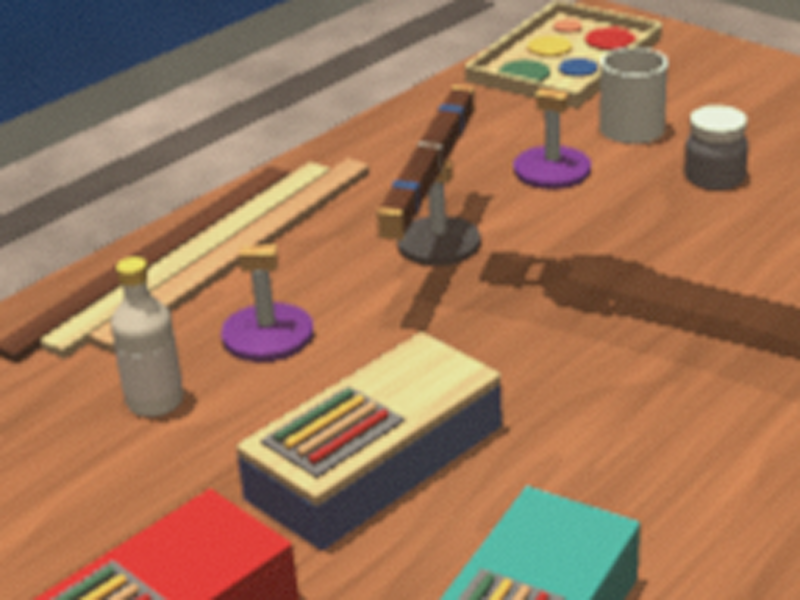

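The beam rests level on the dark stand, with its ends at (460,92) and (390,222). The glue, jar and mug are where they were and the arm is clear, so I'm handing it in.

```bash
python3 -c "
from workcell import robot
print(robot.sign_off())"
```

```text
the job is handed in; nothing more can be done
None
```

The job is handed in at about 38 s: the beam was drawn out, laid flat and released, its balance point felt at about 18 mm from the middle (toward its -y end as it lay on the bench), and it now rests level by itself across the brass ridge, with the glue bottle, jar and mug left where they were.

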